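# Uncover the ring and draw the lens arm over it

## Robot

A 7-joint arm with a two-finger parallel gripper is mounted at the origin on a cart in front of the work surface, level with it; the furniture and walls round the work are solid. World frame = base frame: x ahead of the robot, y to its left, z up, the work surface at z = 0. Lengths are in m, angles in rad, forces in N, time in s.
With the tool pointing down it reaches from about 0.4 to 0.85 m from the base axis. Payload 10.4 kg.
Tool frame: the origin (TCP) lies at the very end of the fingers, on their centre line; the grasp point (between the pads) lies 19 mm behind it (manip.grip_depth is the distance from the TCP to the grasp point, in m); z points along the fingers, y is the line along which they close (so a half turn about z gives the same grasp; the last joint's range is limited). The gripper opens to 87 mm and grips with 3 to 60 N. Pads are 19 mm wide; open, the fingers measure 117 mm over their backs; the gripper's body (75 mm by 190 mm) begins 51 mm behind the grasp point.
Start: joints at [1.313, 0.332, -0.065, 1.46, 0.022, 1.35, -0.088], TCP at [0.145, -0.608, 0.223] pointing down, gripper open.
Joint ranges: [-2.6, 2.6], [-0.5, 2.12], [-1.47, 1.34], [0.16, 2.42], [-1.27, 4.41], [0.06, 2.06], [-2.6, 2.6]. Speed limits (rad/s): [2.22, 2.22, 2.79, 2.79, 3.14, 3.14, 3.14].

## Interface

Orientations are given as [roll, pitch, yaw] about the fixed x, y, z axes, in that order (R = Rz(yaw) Ry(pitch) Rx(roll)).
In Python, from bench import manip, optics, workorder gives the robot as it stands.
- The arm moves only by the tool move_arm, never from a script. Its argument "deltas" is one flat list of numbers, 7 for each row, row after row: the shift along the world's x, y, z in m, then the turn, a rotation vector about the world's x, y, z in rad, then the closure, from 0 (fully open) to 1 (shut). In form: [tx, ty, tz, wx, wy, wz, gripper, tx, ty, tz, wx, wy, wz, gripper, ...]. A call has 1 to 5 rows; each row shifts and turns the commanded pose from where the row before left it; what a row does not reach is not made up. A row lasts 1/12 s, in which the tool goes at most 41.7 mm and 7.16 degrees, less where a joint would pass 70% of its speed; a pose out of reach is approached as far as the arm can. A call with a gripper value outside its range is refused whole. The fingers move at their own pace and stop on an object; "force" is the grip in N (left out, the last holds). Time passes only in rows, so rows that do not move let the fingers close. It gives the time, the measured TCP pose, the force, the opening and the grip force at its end, in the units of the state.
- manip.get_state(): the state, without advancing time (a new reading comes with each control period).
- optics.read_camera(name): name is "scene" or "top" or "wrist"; returns a dict with "frame" (480x640x3 uint8, blue, green, red), "K" (3x3 intrinsics, pixels), "D" ([k1, k2, p1, p2, k3] as OpenCV has them; the pictures are not rectified), "pose" (4x4, takes a point from camera to world coordinates). Camera axes: x right, y down, z forward; pixel columns grow to the right and rows downward; lengths in m; the calibration is good to about 2 mm. A picture is of the moment at which its call begins. There is no depth.
- workorder.hand_in(): hands the job in; it is judged then, once.
The state is a dict: "clock": time; "joints": joint angles; "qvel": joint speeds; "joint_torque": joint torques, N m; "ee_pos": TCP position; "eef_rot": TCP orientation; "ft_force": force on the tool from outside, world axes, zero at the start; "moment": the same for the moment, N m; "grip_width": finger opening in m; "finger_force": force on a finger pad.
Only numpy, scipy, OpenCV 4.12 (cv2) and the standard library are available. Lean on these libraries where they do the work, as an engineer would, in place of code of your own. Each camera call takes 0.05 s, during which the arm holds its last target. There are 200 camera calls.

## Task

The upturned beaker is a dust cover over a carved wax ring: first lift it off without disturbing the ring and stand it, still mouth down, flat in the shallow white tray, and let go of it. Then press the lock button on the lens stand so that the telescoping arm springs free, take the arm by its upright grip post and draw it out until its pointer stands at the clip set on the scale, which brings the lens over the ring. The arm is sprung and would run back, so finish while still holding it by the post, steady at that mark; leave the jar, the tape roll and the wax tube alone.

Things in the scene. Friction and masses are not known exactly. Their poses are not given: they have to be found in the camera images.
- beaker_mid (a point): milky white plastic beaker, 88 mm high, 61 mm across its rim and 56 mm across its bottom, wall about 3 mm, about 60 g; the point is on its axis half-way up (44 mm from both ends). It stands mouth down on the bench at the start, bottom upward; its own z axis points from bottom to mouth, so downward at the start. It covers the ring, which is 8 mm high
- ring_mid (a point): carved dark wax ring lying flat, 24 x 28 x 8 mm, hidden under the beaker at the start; the point is near its centre, 4 mm above the bench. It must not be shifted by more than 10 mm
- white_tray: white shallow open tray, 100 mm (its x) by 160 mm (its y), walls 2 mm thick and 22 mm high, floor 2 mm thick; loose, 0.3 kg; origin at the centre of its underside on the bench
- scale_zero (a point): zero line of the fixed lens stand's aluminium scale rail, middle of its top face, 46 mm above the bench. y points the way the arm extends, x away from the robot, z up. Tube and rod run parallel to y, 34 mm to the x side, 60 mm above the bench; rail from y = -50 to 155 mm, short line every 10 mm, long every 50. The tube reaches back to y = -251 mm, base 62 mm wide
- index (a point): the mark to reach: tooth of the small steel clip on the scale rail, in front of the pointer's path; the point is on the rail's centre line, 46 mm above the bench, 80 to 130 mm along y from scale_zero. The arm is at the mark when joint boom equals that distance. The clip is fixed
- boom (a joint): extension of the telescoping arm in m: 0 fully in and locked (pointer at scale_zero), 0.15 at most. Once unlocked a spring pushes it out to about 0.01; beyond that the spring pulls it back with 60 N per metre (about 7 N at 0.13). At its end is a lens, frame 54 mm across, 140 mm ahead of the grip post, 60 mm above the bench
- grip_post (a point): black upright grip post on the arm, 26 mm across the arm by 16 mm along it, 46 mm high, with a 30 x 20 mm cap whose top is 138 mm above the bench; the point is the middle of the post, 112 mm above the bench, above the rod; its y axis points the way the arm extends. It moves with the arm
- button_top (a point): centre of the top face of the round steel lock button, 22 mm across, on the grey collar of the tube; 90 mm above the bench (the collar's top is 80 mm), 85 mm behind scale_zero along y. It is pressed straight down
- lock_button (a joint): how far the lock button is pressed, in m: 0 up (locked) to 0.006 fully down. Spring of 2 N at the top and 5 N fully down; the lock lets go at about 0.003 to 0.004, the arm then springs out about 10 mm and the button stays down by itself at about 0.003 when let go, until the arm is pushed fully in again
- lens (a point): centre of the lens at the end of the arm. (A wall shelf hangs over the back of the bench: its front edge is 0.70 m ahead of the robot base, 0.44 to 0.48 m above the bench; keep wrist and forearm clear of it)
- flux_jar: bystander: amber screw-lid jar, 43 mm across, 55 mm high; origin at the centre of its underside
- tape: bystander: roll of tape lying flat, 73 mm across, 18 mm high; origin at the centre of its underside
- tube: bystander: upright blue wax tube, 28 mm across, 60 mm high; origin at the centre of its underside
- pointer (a point): tip of the arm's pointer over the scale rail, at the same place along y as the grip post; 48 mm above the bench

How it is judged:
By the outcome, as a careful person would: the job done as asked, in the order asked, and still so for the second after the job is handed in, while the arm keeps its last pose, push and grip.
It also fails if it takes over 62 s, if anything falls off the work surface, if the arm or the gripper's body presses on something with over 40 N, if the wrist force passes 120 N, or if a joint passes its speed limit or range.

## Working session

There is one attempt and no reset: what is moved stays moved. The work goes in short steps, Python scripts to look and compute and a tool call to move; the robot and the scene stay as the last step left them, time stands still between calls to the robot, and variables do not carry over. Pictures are saved under pics/ and viewed, at most 10 in all, crops included, and the job is handed in when it is done.

Besides the shell and the picture viewer there is one more tool, called as a command line: name --argument value ..., lists and objects as JSON in quotes. move_arm: Moves the arm, as the interface text tells. Its arguments: {"type":"object","properties":{"deltas":{"type":"array","items":{"type":"number"}},"force":{"type":"number"}},"required":["deltas"]}

```bash
mkdir -p pics; python3 - <<'E'
from bench import manip, optics
import cv2,numpy as np
print(manip.get_state())
for n in ("scene","top"):
    r=optics.read_camera(n); cv2.imwrite(f"pics/{n}0.png",r["frame"]); print(n,r["K"],r["D"],np.round(r["pose"],4))
    np.savez(f"{n}.npz",K=r["K"],D=r["D"],pose=r["pose"])
E
```

```text
{'clock': 0.0, 'joints': array([ 1.31338905,  0.33285057, -0.06469106,  1.46095775,  0.02158865,
        1.34988062, -0.08847269]), 'qvel': array([-0.00011056, -0.00093869,  0.00063934, -0.00093384,  0.00142825,
        0.00033919, -0.00139229]), 'joint_torque': array([-7.89754267e-04, -6.23248959e+01,  2.43415742e-02, -3.89909899e+01,
       -6.13145018e-02,  3.95537610e-02,  8.95087055e-05]), 'ee_pos': array([ 0.1453121 , -0.6074733 ,  0.22175937]), 'eef_rot': array([-3.14019249e+00,  5.73144136e-05,  2.34845013e-01]), 'ft_force': array([-0.10445429, -0.55945255,  0.33846657]), 'moment': array([ 0.03760382, -0.0850756 , -0.01915956]), 'finger_force': 0.0, 'grip_width': 0.08702393049314436}
scene [[528.36471134   0.         315.51967197]
 [  0.         528.36471134 236.37509622]
 [  0.           0.           1.        ]] [0.01145061 0.         0.         0.         0.        ] [[-0.9203 -0.2602  0.2922  0.2349]
 [-0.3911  0.5946 -0.7025  0.6105]
 [ 0.009  -0.7608 -0.6489  0.7432]
 [ 0.      0.      0.      1.    ]]
top [[531.99424109   0.         320.31913634]
 [  0.         531.99424109 235.90302158]
 [  0.           0.           1.        ]] [-0.12658448  0.          0.          0.          0.        ] [[-1.5000e-03 -9.8370e-01  1.7990e-01  3.0220e-01]
 [-1.0000e+00  1.5000e-03 -2.0000e-04 -7.3900e-02]
 [-0.0000e+00 -1.7990e-01 -9.8370e-01  1.4079e+00]
 [ 0.0000e+00  0.0000e+00  0.0000e+00  1.0000e+00]]
```

View pics/top0.png

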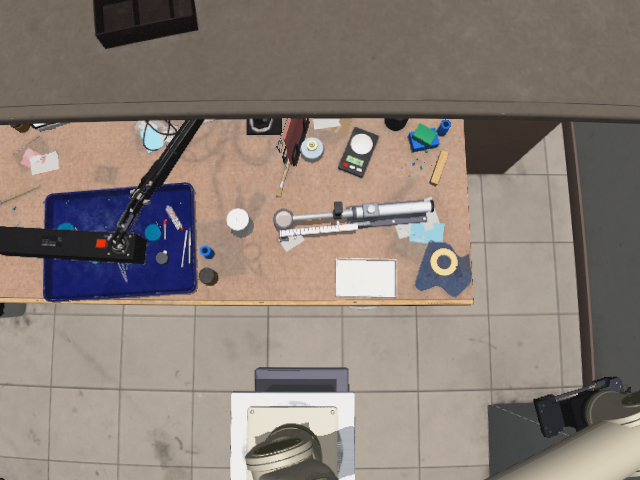

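View pics/scene0.png

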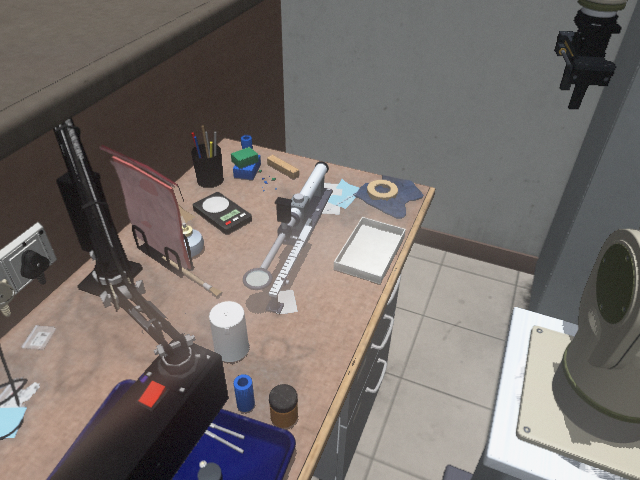

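```bash
python3 - <<'E'
import cv2
t=cv2.imread("pics/top0.png"); s=cv2.imread("pics/scene0.png")
cv2.imwrite("pics/topc.png",cv2.resize(t[180:310,220:450],None,fx=3.4,fy=3.4,interpolation=cv2.INTER_CUBIC))
cv2.imwrite("pics/scenec.png",cv2.resize(s[155:365,200:420],None,fx=2.8,fy=2.8,interpolation=cv2.INTER_CUBIC))
E
```

```text
(no output)
```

View pics/topc.png

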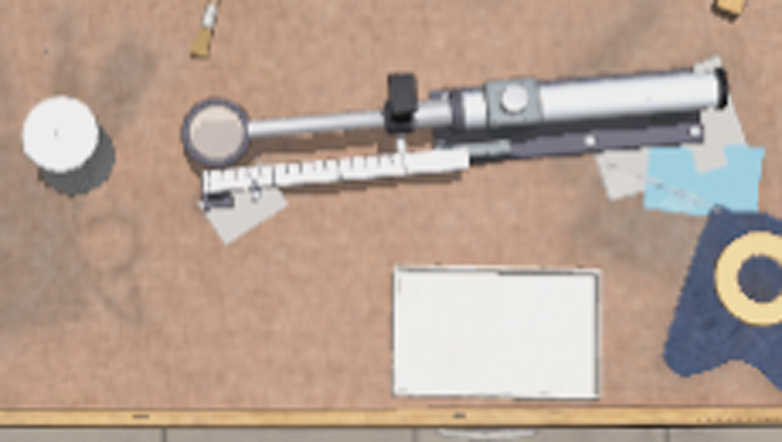

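View pics/scenec.png

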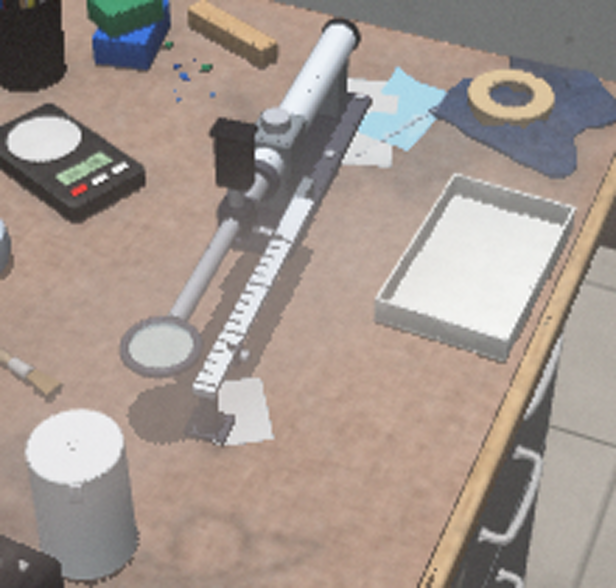

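```bash
cat > h.py <<'E'
import numpy as np,cv2
from scipy.optimize import least_squares
def ray(cam,uv):
    p=cv2.undistortPoints(np.array([[uv]],float),cam["K"],np.array(cam["D"]))[0,0]
    T=cam["pose"]; return T[:3,3],T[:3,:3]@np.array([p[0],p[1],1.])
def at_z(cam,uv,z):
    o,d=ray(cam,uv); return o+d*(z-o[2])/d[2]
def proj(cam,P):
    T=cam["pose"];q=T[:3,:3].T@(np.atleast_2d(P)-T[:3,3]).T
    return cv2.projectPoints(q.T.copy(),np.zeros(3),np.zeros(3),cam["K"],np.array(cam["D"]))[0][:,0]
E
python3 - <<'E'
from h import *
np.set_printoptions(precision=4,suppress=True)
T=np.load("top.npz");S=np.load("scene.npz")
t=lambda u,v:(220+u/3.4,180+v/3.4)
s=lambda u,v:(200+u/2.8,155+v/2.8)
for n,z,a,b in [("beaker",.088,(60,133),(76,446)),("button",.09,(515,98),(274,118)),("cap",.138,(401,94),(234,128)),("lens",.06,(216,132),(160,346)),("railend",.046,(205,178),(205,388)),("clip",.046,(255,187),(240,351)),("pointer",.048,(401,147),None)]:
    print(n,at_z(T,t(*a),z),at_z(S,s(*b),z) if b else "")
for c in [(394,266),(600,269),(598,398),(393,394)]: print(at_z(T,t(*c),.022))
for c in [(455,176),(574,207),(508,340),(377,301)]: print("s",at_z(S,s(*c),.022))
print("tubetop",at_z(T,(206.6,252),.06),"jar",at_z(T,(208,276),.055),"tape",at_z(T,(444,262),.018))
E
```

```text
beaker [0.5874 0.1361 0.088 ] [0.5852 0.1384 0.088 ]
button [ 0.6132 -0.2046  0.09  ] [ 0.612  -0.1978  0.09  ]
cap [ 0.6049 -0.1175  0.138 ] [ 0.6046 -0.1169  0.138 ]
lens [0.594  0.0211 0.06  ] [0.5935 0.0224 0.06  ]
railend [0.5609 0.0301 0.046 ] [0.5565 0.0326 0.046 ]
clip [ 0.5538 -0.0083  0.046 ] [ 0.5503 -0.0066  0.046 ]
pointer [ 0.5845 -0.1203  0.048 ] 
[ 0.496  -0.1151  0.022 ]
[ 0.4933 -0.2748  0.022 ]
[ 0.3935 -0.2708  0.022 ]
[ 0.3972 -0.1137  0.022 ]
s [ 0.4896 -0.2692  0.022 ]
s [ 0.3935 -0.2696  0.022 ]
s [ 0.3961 -0.1114  0.022 ]
s [ 0.4934 -0.1117  0.022 ]
tubetop [0.5071 0.2189 0.06  ] jar [0.4455 0.2142 0.055 ] tape [ 0.4856 -0.4021  0.018 ]
```

```bash
python3 - <<'E'
from h import *
np.set_printoptions(precision=4,suppress=True)
T=np.load("top.npz");S=np.load("scene.npz")
for a,b in [((101,243),(151,394)),((118,242),(175,358)),((145,262),(225,383))]:
    o,d=ray(T,a);p,e=ray(S,b)
    x=np.linalg.lstsq(np.c_[d,-e],p-o,rcond=None)[0]; print(o+d*x[0],p+e*x[1])
from bench import manip
print(manip.get_state()["ee_pos"])
E
```

```text
[0.4913 0.403  0.2923] [0.4918 0.4032 0.2925]
[0.4924 0.3621 0.2986] [0.4916 0.3618 0.2983]
[0.4592 0.3252 0.2225] [0.4627 0.3264 0.2234]
[ 0.1453 -0.6075  0.2219]
```

move_arm --deltas '[0.03, 0.025, 0.005, 0, 0, -0.015, 0, 0.03, 0.025, 0.005, 0, 0, -0.015, 0, 0.03, 0.025, 0.005, 0, 0, -0.015, 0, 0.03, 0.025, 0.005, 0, 0, -0.015, 0, 0.03, 0.025, 0.005, 0, 0, -0.015, 0]'

```text
clock: 0.52
ee_pos: [0.2965, -0.4813, 0.2475]
eef_rot: [-3.141, 0.0, 0.159]
ft_force: [0.7, -0.7, 0.7]
grip_width: 0.0871
finger_force: 0.0
```

move_arm --deltas '[0.03, 0.025, 0, 0, 0, -0.015, 0, 0.03, 0.025, 0, 0, 0, -0.015, 0, 0.03, 0.025, 0, 0, 0, -0.015, 0, 0.03, 0.025, 0, 0, 0, -0.015, 0, 0.03, 0.025, 0, 0, 0, -0.015, 0]'

```text
clock: 0.93
ee_pos: [0.4464, -0.3564, 0.2474]
eef_rot: [-3.142, 0.0, 0.084]
ft_force: [0.9, -1.8, -0.6]
grip_width: 0.0873
finger_force: 0.0
```

move_arm --deltas '[0.015, 0.035, 0, 0, 0, 0, 0, 0.015, 0.035, 0, 0, 0, 0, 0, 0.015, 0.035, 0, 0, 0, 0, 0, 0.015, 0.035, 0, 0, 0, 0, 0, 0.015, 0.035, 0, 0, 0, 0, 0]'

```text
clock: 1.35
ee_pos: [0.5206, -0.1811, 0.2474]
eef_rot: [3.142, 0.0, 0.085]
ft_force: [0.6, -0.5, -0.5]
grip_width: 0.087
finger_force: 0.0
```

move_arm --deltas '[0.006, 0.036, 0, 0, 0, 0, 0, 0.006, 0.036, 0, 0, 0, 0, 0, 0.006, 0.036, 0, 0, 0, 0, 0, 0.006, 0.036, 0, 0, 0, 0, 0, 0, 0, 0, 0, 0, 0, 0]'

```text
clock: 1.77
ee_pos: [0.5447, -0.03, 0.2477]
eef_rot: [-3.138, -0.001, 0.095]
ft_force: [-1.0, 1.4, -0.0]
grip_width: 0.0872
finger_force: 0.0
```

```bash
python3 - <<'E'
from bench import manip, optics
import cv2,numpy as np
from h import *
np.set_printoptions(precision=4,suppress=True)
r=optics.read_camera("wrist"); cv2.imwrite("pics/w1.png",r["frame"])
np.savez("w1.npz",K=r["K"],D=r["D"],pose=r["pose"]);print(r["pose"],manip.get_state()["ee_pos"])
P=np.array([[.552,-.0075,.046],[.586,.137,.088],[.571,-.121,.046],[.605,-.118,.138]]);print(proj(r,P))
E
```

```text
[[ 0.0954 -0.9556 -0.2789  0.6219]
 [-0.9954 -0.0925 -0.0234 -0.0242]
 [-0.0035  0.2799 -0.96    0.4108]
 [ 0.      0.      0.      1.    ]] [ 0.5445 -0.0341  0.2475]
[[302.0874 196.0037]
 [119.5828 146.7186]
 [429.9311 187.3606]
 [466.733  159.0288]]
```

View pics/w1.png

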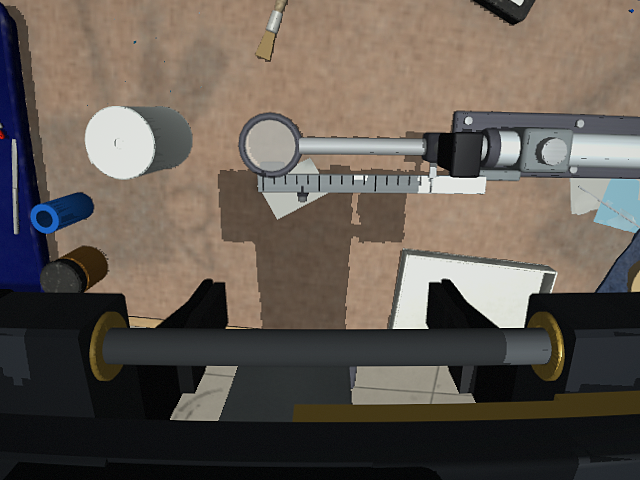

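```bash
python3 - <<'E'
import cv2
t=cv2.imread("pics/w1.png")
a=cv2.resize(t[150:210,250:380],None,fx=6,fy=6,interpolation=cv2.INTER_CUBIC)
cv2.imwrite("pics/w1c.png",cv2.resize(t[120:210,250:500],None,fx=3.2,fy=3.2,interpolation=cv2.INTER_CUBIC))
E
```

```text
(no output)
```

View pics/w1c.png

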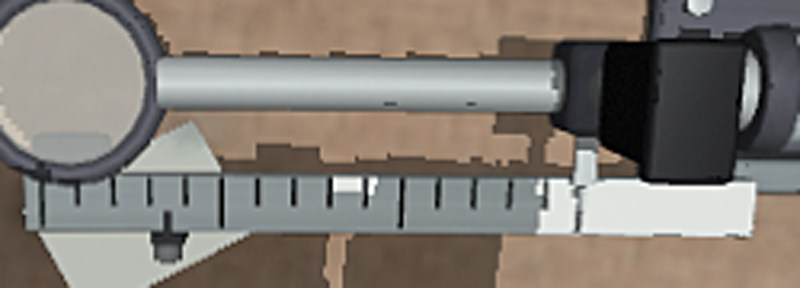

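```bash
python3 - <<'E'
from h import *
np.set_printoptions(precision=4,suppress=True)
W=np.load("w1.npz")
c=lambda u,v:(250+u/3.2,120+v/3.2)
print("beaker",at_z(W,(120,142.5),.088),"button",at_z(W,(551,151),.09),"lens",at_z(W,(269.5,144.5),.06),"zero",at_z(W,c(577,208),.046),"L100",at_z(W,c(221,203),.046),"clip",at_z(W,c(168,205),.046),
"cap",at_z(W,c(697,110),.138))
from bench import manip;s=manip.get_state();print(s["ee_pos"],s["eef_rot"])
E
```

```text
beaker [0.5893 0.1366 0.088 ] button [ 0.6154 -0.2003  0.09  ] lens [0.5958 0.0226 0.06  ] zero [ 0.5731 -0.121   0.046 ] L100 [ 0.5648 -0.0217  0.046 ] clip [ 0.5628 -0.007   0.046 ] cap [ 0.6081 -0.1182  0.138 ]
[ 0.5445 -0.0341  0.2475] [-3.1403 -0.0001  0.0921]
```

move_arm --deltas '[0.009, 0.034, 0, 0, 0, 0, 0, 0.009, 0.034, 0, 0, 0, 0, 0, 0.009, 0.034, 0, 0, 0, 0, 0, 0.009, 0.034, 0, 0, 0, 0, 0, 0.007, 0.035, 0, 0, 0, 0, 0]'

```text
clock: 2.23
ee_pos: [0.588, 0.1318, 0.2471]
eef_rot: [3.141, 0.0, 0.082]
ft_force: [0.4, 0.6, -0.0]
grip_width: 0.0871
finger_force: 0.0
```

move_arm --deltas '[0, 0, -0.03, 0, 0, 0, 0, 0, 0, -0.03, 0, 0, 0, 0, 0, 0, -0.03, 0, 0, 0, 0, 0, 0, -0.03, 0, 0, 0, 0, 0, 0, 0, 0, 0, 0, 0]'

```text
clock: 2.65
ee_pos: [0.5843, 0.1295, 0.1212]
eef_rot: [3.14, 0.009, 0.084]
ft_force: [-1.8, -0.9, -1.4]
grip_width: 0.0868
finger_force: 0.0
```

move_arm --deltas '[0, 0, 0, 0, 0, 0, 0, 0, 0, 0, 0, 0, 0, 0]'

```text
clock: 2.82
ee_pos: [0.5884, 0.1318, 0.1293]
eef_rot: [-3.141, -0.002, 0.084]
ft_force: [0.4, -0.1, 0.1]
grip_width: 0.0867
finger_force: 0.0
```

```bash
python3 - <<'E'
from bench import manip, optics
import cv2
r=optics.read_camera("wrist"); cv2.imwrite("pics/w2.png",r["frame"]); print(manip.get_state()["ee_pos"],manip.get_state()["eef_rot"])
from h import *
print(at_z(r,(0,0),.088)); np.savez("w2.npz",K=r["K"],D=r["D"],pose=r["pose"])
E
```

```text
[0.58868076 0.13212807 0.12984245] [-3.14135693e+00 -2.91735857e-03  8.42642405e-02]
[0.70991112 0.29692221 0.088     ]
```

View pics/w2.png

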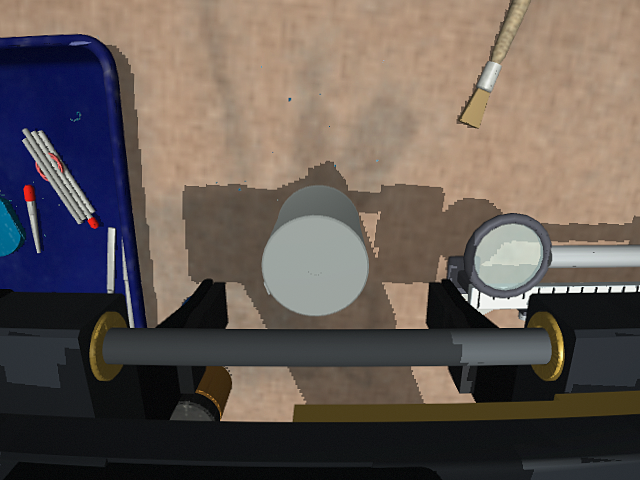

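```bash
python3 - <<'E'
from h import *
print(at_z(np.load("w2.npz"),(315,265),.088))
E
```

```text
[0.59026157 0.13714072 0.088     ]
```

move_arm --deltas '[0, 0.005, -0.013, 0, 0, 0, 0, 0, 0, -0.025, 0, 0, 0, 0, 0, 0, -0.025, 0, 0, 0, 0, 0, 0, -0.02, 0, 0, 0, 0, 0, 0, -0.01, 0, 0, 0, 0]'

```text
clock: 3.28
ee_pos: [0.5867, 0.137, 0.0327]
eef_rot: [3.141, 0.001, 0.085]
ft_force: [-0.4, -0.5, -0.8]
grip_width: 0.0869
finger_force: 0.0
```

move_arm --deltas '[0, 0, 0, 0, 0, 0, 0, 0, 0, 0, 0, 0, 0, 0, 0, 0, 0, 0, 0, 0, 0]'

```text
clock: 3.53
ee_pos: [0.5885, 0.1376, 0.0363]
eef_rot: [-3.141, -0.002, 0.085]
ft_force: [0.5, 0.3, 0.3]
grip_width: 0.0872
finger_force: 0.0
```

move_arm --deltas '[0, 0, 0, 0, 0, 0, 0.2, 0, 0, 0, 0, 0, 0, 0.3, 0, 0, 0, 0, 0, 0, 0.4, 0, 0, 0, 0, 0, 0, 0.5, 0, 0, 0, 0, 0, 0, 0.5]' --force 10

```text
clock: 3.95
ee_pos: [0.5876, 0.1371, 0.0348]
eef_rot: [3.141, -0.0, 0.085]
ft_force: [0.8, -0.2, 0.2]
grip_width: 0.0616
finger_force: 0.0
```

move_arm --deltas '[0, 0, 0, 0, 0, 0, 0.5, 0, 0, 0, 0, 0, 0, 0.5, 0, 0, 0, 0, 0, 0, 0.5]'

```text
clock: 4.2
ee_pos: [0.5875, 0.1372, 0.0347]
eef_rot: [3.142, -0.0, 0.085]
ft_force: [-0.5, -0.9, 2.0]
grip_width: 0.0582
finger_force: 10.0
```

move_arm --deltas '[0, 0, 0.005, 0, 0, 0, 0.5, 0, 0, 0.01, 0, 0, 0, 0.5, 0, 0, 0.015, 0, 0, 0, 0.5, 0, 0, 0.02, 0, 0, 0, 0.5, 0, 0, 0.02, 0, 0, 0, 0.5]'

```text
clock: 4.62
ee_pos: [0.5872, 0.1372, 0.1059]
eef_rot: [3.142, 0.0, 0.085]
ft_force: [0.5, 0.1, -0.2]
grip_width: 0.058
finger_force: 10.0
```

move_arm --deltas '[0, 0, 0.02, 0, 0, 0, 0.5, 0, 0, 0.02, 0, 0, 0, 0.5, 0, 0, 0.02, 0, 0, 0, 0.5, 0, 0, 0.02, 0, 0, 0, 0.5, 0, 0, 0.015, 0, 0, 0, 0.5]'

```text
clock: 5.03
ee_pos: [0.5877, 0.1374, 0.2024]
eef_rot: [-3.141, -0.002, 0.085]
ft_force: [0.3, -0.4, -1.5]
grip_width: 0.058
finger_force: 10.0
```

move_arm --deltas '[-0.005, -0.012, 0, 0, 0, 0, 0.5, -0.01, -0.022, 0, 0, 0, 0, 0.5, -0.01, -0.024, 0, 0, 0, 0, 0.5, -0.01, -0.024, 0, 0, 0, 0, 0.5, -0.01, -0.024, 0, 0, 0, 0, 0.5]'

```text
clock: 5.45
ee_pos: [0.5412, 0.0294, 0.1992]
eef_rot: [3.141, 0.001, 0.085]
ft_force: [-0.1, 0.7, -1.0]
grip_width: 0.0583
finger_force: 10.0
```

move_arm --deltas '[-0.01, -0.024, 0, 0, 0, 0, 0.5, -0.01, -0.024, 0, 0, 0, 0, 0.5, -0.01, -0.024, 0, 0, 0, 0, 0.5, -0.01, -0.024, 0, 0, 0, 0, 0.5, -0.01, -0.024, 0, 0, 0, 0, 0.5]'

```text
clock: 5.87
ee_pos: [0.4909, -0.0905, 0.1993]
eef_rot: [3.141, 0.0, 0.084]
ft_force: [0.9, -0.1, -0.6]
grip_width: 0.0578
finger_force: 10.0
```

move_arm --deltas '[-0.015, -0.024, 0, 0, 0, 0, 0.5, -0.015, -0.024, 0, 0, 0, 0, 0.5, -0.01, -0.024, 0, 0, 0, 0, 0.5, -0.01, -0.02, 0, 0, 0, 0, 0.5, 0, -0.01, 0, 0, 0, 0, 0.5]'

```text
clock: 6.28
ee_pos: [0.4397, -0.1942, 0.1994]
eef_rot: [3.141, 0.001, 0.08]
ft_force: [0.7, -0.7, 0.3]
grip_width: 0.0579
finger_force: 10.0
```

move_arm --deltas '[0, 0, 0, 0, 0, 0, 0.5, 0, 0, 0, 0, 0, 0, 0.5, 0, 0, 0, 0, 0, 0, 0.5]'

```text
clock: 6.53
ee_pos: [0.4429, -0.1895, 0.1995]
eef_rot: [-3.141, -0.0, 0.087]
ft_force: [0.9, 1.0, -0.7]
grip_width: 0.0578
finger_force: 10.0
```

move_arm --deltas '[0.001, -0.002, -0.03, 0, 0, 0, 0.5, 0, 0, -0.035, 0, 0, 0, 0.5, 0, 0, -0.035, 0, 0, 0, 0.5, 0, 0, -0.03, 0, 0, 0, 0.5, 0, 0, -0.018, 0, 0, 0, 0.5]'

```text
clock: 6.95
ee_pos: [0.4424, -0.1905, 0.0485]
eef_rot: [-3.139, 0.003, 0.087]
ft_force: [-0.8, 0.2, -0.0]
grip_width: 0.0577
finger_force: 10.0
```

move_arm --deltas '[0, 0, -0.004, 0, 0, 0, 0.5, 0, 0, 0, 0, 0, 0, 0.5, 0, 0, 0, 0, 0, 0, 0.5]'

```text
clock: 7.2
ee_pos: [0.4445, -0.1923, 0.0486]
eef_rot: [3.141, -0.001, 0.086]
ft_force: [-0.1, -0.1, -0.5]
grip_width: 0.0581
finger_force: 10.0
```

```bash
python3 - <<'E'
from bench import manip, optics
import cv2
r=optics.read_camera("scene"); cv2.imwrite("pics/s2.png",cv2.resize(r["frame"][140:380,180:480],None,fx=2.4,fy=2.4)); print(manip.get_state()["ee_pos"])
E
```

```text
[ 0.44469119 -0.19269475  0.04906061]
```

View pics/s2.png

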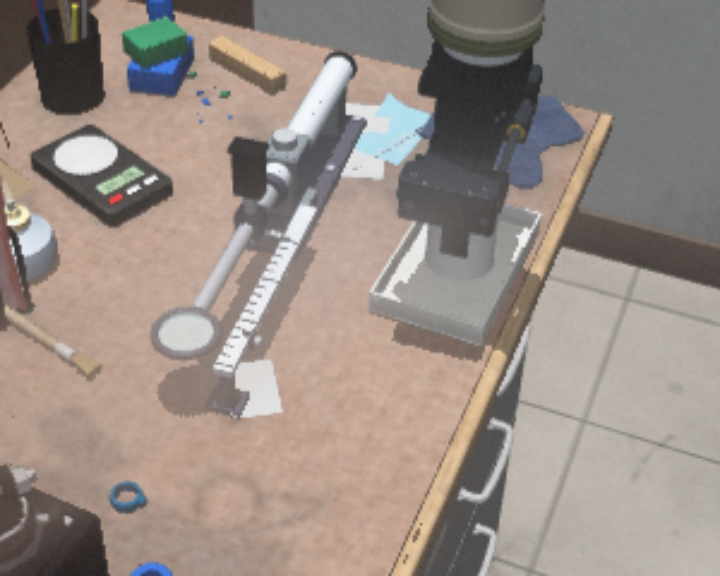

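The beaker is over the tray, its foot around (460,260), and the ring stays at (126,495). Lowering the last bit.

move_arm --deltas '[0, 0, -0.005, 0, 0, 0, 0.5, 0, 0, -0.003, 0, 0, 0, 0.5, 0, 0, -0.002, 0, 0, 0, 0.5, 0, 0, 0, 0, 0, 0, 0.5]'

```text
clock: 7.58
ee_pos: [0.4433, -0.1928, 0.0374]
eef_rot: [-3.142, 0.0, 0.085]
ft_force: [0.3, -0.3, 0.3]
grip_width: 0.0581
finger_force: 10.0
```

move_arm --deltas '[0, 0, -0.002, 0, 0, 0, 0.5, 0, 0, 0, 0, 0, 0, 0.5, 0, 0, 0, 0, 0, 0, 0.5]'

```text
clock: 7.83
ee_pos: [0.4439, -0.1929, 0.0363]
eef_rot: [3.141, -0.001, 0.085]
ft_force: [-2.5, -0.1, 6.9]
grip_width: 0.0581
finger_force: 10.0
```

Contact (about 7 N). Release and rise.

move_arm --deltas '[0, 0, 0, 0, 0, 0, 0.25, 0, 0, 0, 0, 0, 0, 0.1, 0, 0, 0, 0, 0, 0, 0, 0, 0, 0, 0, 0, 0, 0, 0, 0, 0, 0, 0, 0, 0]'

```text
clock: 8.25
ee_pos: [0.4434, -0.1929, 0.0355]
eef_rot: [3.142, 0.0, 0.085]
ft_force: [0.1, 0.3, -0.6]
grip_width: 0.0827
finger_force: 0.0
```

move_arm --deltas '[0, 0, 0, 0, 0, 0, 0, 0, 0, 0.01, 0, 0, 0, 0, 0, 0, 0.02, 0, 0, 0, 0, 0, 0, 0.035, 0, 0, 0, 0, 0, 0, 0.035, 0, 0, 0, 0]'

```text
clock: 8.67
ee_pos: [0.4427, -0.1923, 0.1368]
eef_rot: [-3.14, 0.001, 0.085]
ft_force: [2.0, 0.0, -0.3]
grip_width: 0.0871
finger_force: 0.0
```

move_arm --deltas '[0, 0, 0.035, 0, 0, 0, 0, 0, 0, 0.03, 0, 0, 0, 0, 0, 0, 0.02, 0, 0, 0, 0, 0, 0, 0, 0, 0, 0, 0.3, 0, 0, 0, 0, 0, 0, 0.6]'

```text
clock: 9.08
ee_pos: [0.444, -0.193, 0.2222]
eef_rot: [3.14, -0.002, 0.085]
ft_force: [0.1, 0.3, -1.7]
grip_width: 0.0801
finger_force: 0.0
```

move_arm --deltas '[0.035, -0.002, 0, 0, 0, 0, 1, 0.035, -0.002, 0, 0, 0, 0, 1, 0.035, -0.002, 0, 0, 0, 0, 1, 0.035, -0.002, 0, 0, 0, 0, 1, 0.0295, -0.001, 0, 0, 0, 0, 1]'

```text
clock: 9.5
ee_pos: [0.6142, -0.2018, 0.2188]
eef_rot: [-3.141, 0.002, 0.085]
ft_force: [0.0, 0.4, 1.2]
grip_width: 0.0483
finger_force: 0.0
```

move_arm --deltas '[0, 0, -0.02, 0, 0, 0, 1, 0, 0, -0.02, 0, 0, 0, 1, 0, 0, -0.02, 0, 0, 0, 1, 0, 0, -0.01, 0, 0, 0, 1, 0, 0, 0, 0, 0, 0, 1]'

```text
clock: 9.92
ee_pos: [0.611, -0.2014, 0.147]
eef_rot: [-3.139, 0.005, 0.085]
ft_force: [-0.5, 0.8, -0.7]
grip_width: 0.0149
finger_force: 0.0
```

move_arm --deltas '[0, 0, 0, 0, 0, 0, 1, 0, 0, 0, 0, 0, 0, 1]'

```text
clock: 10.08
ee_pos: [0.6134, -0.202, 0.1518]
eef_rot: [3.141, -0.001, 0.085]
ft_force: [-0.8, -0.3, -0.1]
grip_width: 0.0036
finger_force: 0.0
```

```bash
python3 - <<'E'
from bench import manip, optics
from h import *
r=optics.read_camera("wrist"); s=manip.get_state();print(s["ee_pos"],s["ft_force"],s["grip_width"]);cv2.imwrite("pics/w3.png",r["frame"])
np.savez("w3.npz",K=r["K"],D=r["D"],pose=r["pose"])
print(proj(r,np.array([[.6135,-.202,.09],[*s["ee_pos"][:3]],[.444,-.193,.088]])))
E
```

```text
[ 0.61351291 -0.20202731  0.15203997] [-0.29365137 -0.0709401  -0.24829279] 0.0020306848272636066
[[324.90933658 256.40585261]
 [324.449906   302.75348356]
 [292.49592145 477.65829344]]
```

View pics/w3.png

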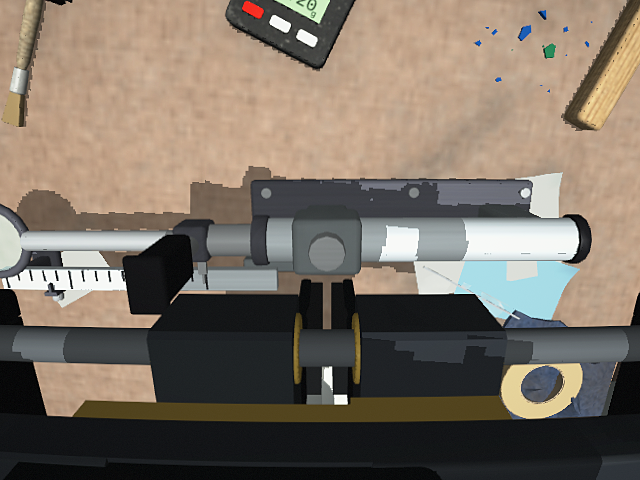

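Button centre at (327,253), predicted at (325,256), so within about 1 mm. Press it slowly.

move_arm --deltas '[0.001, 0, -0.015, 0, 0, 0, 1, 0, 0, -0.015, 0, 0, 0, 1, 0, 0, -0.012, 0, 0, 0, 1, 0, 0, -0.008, 0, 0, 0, 1, 0, 0, -0.004, 0, 0, 0, 1]'

```text
clock: 10.55
ee_pos: [0.6136, -0.2019, 0.0958]
eef_rot: [-3.141, 0.001, 0.085]
ft_force: [-0.2, 0.4, 0.8]
grip_width: 0.0004
finger_force: 0.0
```

move_arm --deltas '[0, 0, -0.004, 0, 0, 0, 1, 0, 0, -0.003, 0, 0, 0, 1, 0, 0, -0.002, 0, 0, 0, 1, 0, 0, 0, 0, 0, 0, 1]'

```text
clock: 10.88
ee_pos: [0.6142, -0.2019, 0.0879]
eef_rot: [3.141, -0.001, 0.085]
ft_force: [0.8, -0.3, 0.9]
grip_width: 0.0004
finger_force: 0.4
```

move_arm --deltas '[0, 0, -0.002, 0, 0, 0, 1, 0, 0, -0.001, 0, 0, 0, 1, 0, 0, 0, 0, 0, 0, 1]'

```text
clock: 11.13
ee_pos: [0.6143, -0.202, 0.085]
eef_rot: [3.141, -0.001, 0.085]
ft_force: [-1.0, 0.6, 5.2]
grip_width: 0.0008
finger_force: 2.3
```

move_arm --deltas '[0, 0, -0.001, 0, 0, 0, 1, 0, 0, 0, 0, 0, 0, 1, 0, 0, 0, 0, 0, 0, 1]'

```text
clock: 11.38
ee_pos: [0.6143, -0.202, 0.0845]
eef_rot: [3.141, -0.001, 0.085]
ft_force: [-2.4, 0.6, 8.5]
grip_width: 0.0006
finger_force: 4.3
```

```bash
python3 - <<'E'
from bench import manip, optics
from h import *
r=optics.read_camera("wrist"); s=manip.get_state();print(s["ee_pos"],s["ft_force"])
a=cv2.imread("pics/w3.png");b=r["frame"];cv2.imwrite("pics/w4.png",cv2.resize(b[150:330,0:400],None,fx=2,fy=2))
E
```

```text
[ 0.61430316 -0.20192452  0.08451937] [-2.71125795  0.71349406  8.93721739]
```

View pics/w4.png

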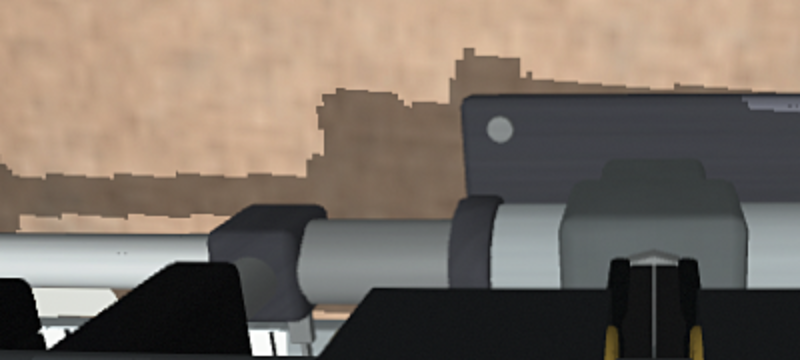

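move_arm --deltas '[0, 0, 0.01, 0, 0, 0, 1, 0, 0, 0.025, 0, 0, 0, 1, 0, 0, 0.03, 0, 0, 0, 0.8, 0, 0, 0.03, 0, 0, 0, 0.5, 0, 0, 0.02, 0, 0, 0, 0.2]'

```text
clock: 11.85
ee_pos: [0.6145, -0.2018, 0.2019]
eef_rot: [3.141, -0.002, 0.085]
ft_force: [1.0, 1.0, 1.0]
grip_width: 0.0132
finger_force: 0.0
```

move_arm --deltas '[-0.002, 0.018, 0.005, 0, 0, 0, 0, -0.002, 0.019, 0.005, 0, 0, 0, 0, -0.002, 0.019, 0, 0, 0, 0, 0, -0.002, 0.019, 0, 0, 0, 0, 0, -0.001, 0.019, 0, 0, 0, 0, 0]'

```text
clock: 12.27
ee_pos: [0.6045, -0.107, 0.2089]
eef_rot: [3.141, 0.0, 0.085]
ft_force: [0.0, 0.2, -0.9]
grip_width: 0.0458
finger_force: 0.0
```

move_arm --deltas '[0, 0, 0, 0, 0, 0, 0, 0, 0, 0, 0, 0, 0, 0, 0, 0, 0, 0, 0, 0, 0]'

```text
clock: 12.52
ee_pos: [0.6049, -0.1088, 0.2087]
eef_rot: [3.141, 0.0, 0.084]
ft_force: [0.4, -0.8, -0.0]
grip_width: 0.0655
finger_force: 0.0
```

```bash
python3 - <<'E'
from bench import manip, optics
from h import *
np.set_printoptions(precision=4,suppress=True)
r=optics.read_camera("wrist"); s=manip.get_state();print(s["ee_pos"],s["eef_rot"],s["grip_width"])
np.savez("w5.npz",K=r["K"],D=r["D"],pose=r["pose"]);cv2.imwrite("pics/w5.png",r["frame"])
d=np.array([-.083,.9965,0]);post=np.array([.606,-.118,.138]);lens=np.array([.594,.0215,.06])
print("pred cap",proj(r,[post,post+.01*d]),"lens",proj(r,[lens,lens+.01*d]))
g=cv2.cvtColor(r["frame"],cv2.COLOR_BGR2GRAY)
u,v=proj(r,post+.01*d)[0].astype(int)
m=(g<45).astype(np.uint8);m[290:]=0
n,l,st,c=cv2.connectedComponentsWithStats(m)
for i in range(1,n):
    if st[i,4]>300: print(st[i],c[i])
pl=proj(r,lens+.01*d)[0]
for h in (cv2.HoughCircles(cv2.medianBlur(g,3),cv2.HOUGH_GRADIENT,1.2,30,param1=100,param2=20,minRadius=15,maxRadius=60)[0]):
    if np.hypot(*(h[:2]-pl))<60: print("circ",h,at_z(r,h[:2],.06))
E
```

```text
[ 0.6048 -0.1092  0.2086] [3.141  0.0003 0.0834] 0.06987322076570784
pred cap [[340.3538 251.0276]
 [323.6567 251.0046]] lens [[159.792  220.1195]
 [147.4589 220.1314]]
[184   0  40  17 394] [207.6294   6.0152]
[357  30  80  47 426] [394.2606  55.1831]
[ 309  202   34   69 2014] [325.636  238.9841]
circ [149.4  216.6   27.24] [0.5962 0.0298 0.06  ]
circ [171.   262.2   57.96] [0.5593 0.0133 0.06  ]
circ [175.8  201.    32.52] [0.6105 0.0084 0.06  ]
circ [198.6  249.    19.56] [ 0.5726 -0.0095  0.06  ]
```

move_arm --deltas '[0.001, 0, -0.015, 0, 0, 0, 0, 0.001, 0, -0.025, 0, 0, 0, 0, 0, 0, -0.025, 0, 0, 0, 0, 0, 0, -0.025, 0, 0, 0, 0, 0, 0, -0.015, 0, 0, 0, 0]'

```text
clock: 12.98
ee_pos: [0.6056, -0.1093, 0.1006]
eef_rot: [-3.141, 0.003, 0.083]
ft_force: [0.1, 0.4, 0.1]
grip_width: 0.0866
finger_force: 0.0
```

move_arm --deltas '[0, 0, -0.006, 0, 0, 0, 0, 0, 0, -0.002, 0, 0, 0, 0.2, 0, 0, 0, 0, 0, 0, 0.4, 0, 0, 0, 0, 0, 0, 0.7, 0, 0, 0, 0, 0, 0, 1]' --force 30

```text
clock: 13.4
ee_pos: [0.6077, -0.1081, 0.0969]
eef_rot: [3.141, -0.002, 0.085]
ft_force: [0.2, -0.1, -0.1]
grip_width: 0.0679
finger_force: 0.0
```

move_arm --deltas '[0, 0, 0, 0, 0, 0, 1, 0, 0, 0, 0, 0, 0, 1, 0, 0, 0, 0, 0, 0, 1, 0, 0, 0, 0, 0, 0, 1, 0, 0, 0, 0, 0, 0, 1]'

```text
clock: 13.82
ee_pos: [0.607, -0.1079, 0.0957]
eef_rot: [3.141, -0.0, 0.085]
ft_force: [-0.2, -1.5, -1.2]
grip_width: 0.035
finger_force: 0.0
```

move_arm --deltas '[0, 0, 0, 0, 0, 0, 1, 0, 0, 0, 0, 0, 0, 1, 0, 0, 0, 0, 0, 0, 1]'

```text
clock: 14.07
ee_pos: [0.6069, -0.1078, 0.0955]
eef_rot: [-3.142, 0.0, 0.085]
ft_force: [0.4, 0.4, 0.4]
grip_width: 0.0194
finger_force: 30.0
```

move_arm --deltas '[0, 0, 0, 0, 0, 0, 1, 0, 0, 0, 0, 0, 0, 1, 0, 0, 0, 0, 0, 0, 1]'

```text
clock: 14.32
ee_pos: [0.6069, -0.1078, 0.0956]
eef_rot: [3.142, -0.0, 0.085]
ft_force: [0.2, 0.5, 0.4]
grip_width: 0.0191
finger_force: 30.0
```

The width of 19 mm suggests the 20 mm cap is caught rather than the 16 mm post, so I'll open a little, go 5 mm lower and grip again.

move_arm --deltas '[0, 0, 0, 0, 0, 0, 0.6, 0, 0, 0, 0, 0, 0, 0.6, 0, 0, 0, 0, 0, 0, 0.6, 0, 0, 0, 0, 0, 0, 0.6]'

```text
clock: 14.65
ee_pos: [0.6069, -0.1079, 0.0956]
eef_rot: [3.141, 0.0, 0.085]
ft_force: [0.4, -0.2, -0.6]
grip_width: 0.033
finger_force: 0.0
```

move_arm --deltas '[0, -0.001, -0.003, 0, 0, 0, 0.6, 0, 0, -0.002, 0, 0, 0, 0.6, 0, 0, 0, 0, 0, 0, 0.6, 0, 0, 0, 0, 0, 0, 1, 0, 0, 0, 0, 0, 0, 1]'

```text
clock: 15.07
ee_pos: [0.6069, -0.1088, 0.0905]
eef_rot: [3.142, 0.0, 0.085]
ft_force: [0.8, -0.4, -0.2]
grip_width: 0.0281
finger_force: 0.0
```

move_arm --deltas '[0, 0, 0, 0, 0, 0, 1, 0, 0, 0, 0, 0, 0, 1, 0, 0, 0, 0, 0, 0, 1, 0, 0, 0, 0, 0, 0, 1, 0, 0, 0, 0, 0, 0, 1]'

```text
clock: 15.48
ee_pos: [0.6069, -0.1087, 0.0906]
eef_rot: [-3.142, -0.0, 0.085]
ft_force: [-0.5, 1.1, 0.0]
grip_width: 0.0195
finger_force: 30.0
```

move_arm --deltas '[-0.0004, 0.005, 0, 0, 0, 0, 1, -0.0008, 0.01, 0, 0, 0, 0, 1, -0.0008, 0.01, 0, 0, 0, 0, 1, -0.0008, 0.01, 0, 0, 0, 0, 1, -0.0008, 0.01, 0, 0, 0, 0, 1]' --force 40

```text
clock: 15.9
ee_pos: [0.6029, -0.063, 0.0906]
eef_rot: [3.141, 0.001, 0.085]
ft_force: [-2.1, -5.2, 1.3]
grip_width: 0.019
finger_force: 40.0
```

move_arm --deltas '[-0.0008, 0.01, 0, 0, 0, 0, 1, -0.0008, 0.01, 0, 0, 0, 0, 1, -0.0008, 0.01, 0, 0, 0, 0, 1, -0.0008, 0.01, 0, 0, 0, 0, 1, -0.0008, 0.01, 0, 0, 0, 0, 1]'

```text
clock: 16.32
ee_pos: [0.5986, -0.014, 0.0906]
eef_rot: [3.14, 0.001, 0.084]
ft_force: [-2.9, -7.7, 2.5]
grip_width: 0.0193
finger_force: 40.0
```

move_arm --deltas '[-0.0004, 0.005, 0, 0, 0, 0, 1, -0.0003, 0.004, 0, 0, 0, 0, 1, 0, 0, 0, 0, 0, 0, 1, 0, 0, 0, 0, 0, 0, 1]'

```text
clock: 16.65
ee_pos: [0.5977, -0.0042, 0.0906]
eef_rot: [3.141, 0.002, 0.085]
ft_force: [-3.7, -3.5, 3.9]
grip_width: 0.0194
finger_force: 40.0
```

```bash
python3 - <<'E'
from bench import manip, optics
from h import *
np.set_printoptions(precision=4,suppress=True,linewidth=250)
d=np.array([-.083,.9965,0]);x=np.array([.9965,.083,0])
s=manip.get_state();print(s["ee_pos"],s["ft_force"],s["grip_width"],s["finger_force"])
zero=np.array([.572,-.1205,.046])
T0=np.load("scene.npz")
for n in ("scene","top","wrist"):
    r=optics.read_camera(n);cv2.imwrite(f"pics/f_{n}.png",r["frame"])
    np.savez(f"f_{n}.npz",K=r["K"],D=r["D"],pose=r["pose"])
    print(n,"zero,100,115,150,ptr",proj(r,[zero,zero+.1*d,zero+.115*d,zero+.15*d]))
# rectified strip of the rail plane z=.046: rows = x offset, cols=y along, 4 px/mm
ys=np.arange(.09,.16,.00025);xs=np.arange(-.02,.03,.00025)
G=zero+ys[None,:,None]*d+xs[::-1][:,None,None]*x
for n in ("scene","top","wrist"):
    r=np.load(f"f_{n}.npz");uv=proj(r,G.reshape(-1,3)).reshape(*G.shape[:2],2).astype(np.float32)
    im=cv2.remap(cv2.imread(f"pics/f_{n}.png"),uv[...,0],uv[...,1],cv2.INTER_LINEAR)
    cv2.imwrite(f"pics/rail_{n}.png",im)
    g=cv2.cvtColor(im,cv2.COLOR_BGR2GRAY)
    print(n); print("     "+" ".join(f"{v*1000:4.0f}" for v in ys[::8]))
    for i in range(0,len(xs),8): print(f"{xs[::-1][i]*1000:4.0f} "+" ".join(f"{v:4d}" for v in g[i,::8]))
E
```

```text
[ 0.5977 -0.0042  0.0906] [-3.7289 -3.5106  3.932 ] 0.019364275352771187 39.9993109703064
scene zero,100,115,150,ptr [[300.3249 240.3627]
 [282.5205 273.3653]
 [279.6224 278.7369]
 [272.6029 291.7475]]
top zero,100,115,150,ptr [[338.0329 228.0938]
 [299.8356 231.2729]
 [294.102  231.7508]
 [280.7261 232.8665]]
wrist zero,100,115,150,ptr [[523.0468 324.4483]
 [349.0973 325.43  ]
 [322.5142 325.3828]
 [260.5791 325.0763]]
scene
       90   92   94   96   98  100  102  104  106  108  110  112  114  116  118  120  122  124  126  128  130  132  134  136  138  140  142  144  146  148  150  152  154  156  158
  30   95   94   94   93   92   94   93   91   92   95   96   94   96   96   95  101  111  113  113  114  113  113  114  114  114  116  114  115  117  117  119  117  116  115  115
  28  109  101   94   92   91   92   93   93   91   92   93   94   95   96   97  100  114  116  115  114  114  115  117  116  117  117  116  117  115  116  118  117  116  116  115
  26  116  115  114  104   97   97   97   95   98   96   93   95   95   98  106  121  129  117  117  115  115  115  115  115  116 
[... 12679 characters left out ...]
   72   71   71   72   71   72   71   71   71   71   71   71   72   72   71   72   72   72   72   71   72   71   71   72   71   71   71   65  106   69   27   37
 -14   73   73   74   73   74   74   74   73   74   74   73   74   73   73   74   73   73   74   73   73   74   74   74   74   73   73   73   74   73   73   68  101   84   26   37
 -16   76   75   75   75   75   75   74   75   75   75   75   75   75   75   75   75   76   75   75   75   75   75   75   75   76   75   75   75   75   75   71   98  110   26   37
 -18   75   75   75   75   76   75   76   76   76   76   77   76   76   75   76   75   76   76   76   75   75   75   76   76   76   75   75   76   75   74   72  103  116   28   38
```

```bash
python3 - <<'E'
from h import *
np.set_printoptions(precision=1,suppress=True,linewidth=250)
d=np.array([-.083,.9965,0]);x=np.array([.9965,.083,0]);zero=np.array([.572,-.1205,.046])
r=np.load("scene.npz")
def strip(f,y0,y1,xs):
    ys=np.arange(y0,y1,.00025)
    G=zero+ys[None,:,None]*d+xs[:,None,None]*x
    uv=proj(r,G.reshape(-1,3)).reshape(*G.shape[:2],2).astype(np.float32)
    g=cv2.cvtColor(cv2.remap(cv2.imread(f),uv[...,0],uv[...,1],cv2.INTER_CUBIC),cv2.COLOR_BGR2GRAY)
    return ys*1000,g.mean(0)
def show(t,f,a,b,xs):
    ys,p=strip(f,a,b,xs);print(t);print(ys[::4].astype(int));print(p[::4].astype(int))
def ticks(f,lst):
    ys,p=strip(f,-.03,.16,np.arange(.003,.0055,.00025));o=[]
    for t in lst:
        k=abs(ys-t)<4; w=np.clip(np.percentile(p[k],70)-p[k],0,None); o.append((ys[k]*w).sum()/w.sum()-t)
    print("tick offs",dict(zip(lst,np.round(o,1))))
A,B="pics/scene0.png","pics/f_scene.png"
ticks(A,[10,20,30,40,50,60,100,120,130,140,150]);ticks(B,[50,60,70,80,90,100,110,120,130,140,150])
for xs in (np.arange(.01,.013,.00025),np.arange(.014,.018,.00025)):
    show("ptr0",A,-.02,.015,xs); show("ptrF",B,.095,.13,xs)
show("clip0",A,.1,.13,np.arange(-.006,-.003,.00025))
show("clipF",B,.1,.13,np.arange(-.006,-.003,.00025))
E
```

```text
tick offs {10: np.float64(-0.5), 20: np.float64(-0.7), 30: np.float64(-1.2), 40: np.float64(-1.1), 50: np.float64(-0.1), 60: np.float64(-0.5), 100: np.float64(-0.2), 120: np.float64(-0.4), 130: np.float64(-0.8), 140: np.float64(-1.2), 150: np.float64(-0.6)}
tick offs {50: np.float64(-1.0), 60: np.float64(-0.6), 70: np.float64(-1.2), 80: np.float64(-0.5), 90: np.float64(-1.1), 100: np.float64(-0.3), 110: np.float64(-0.2), 120: np.float64(-0.5), 130: np.float64(-0.9), 140: np.float64(-1.1), 150: np.float64(-0.7)}
ptr0
[-20 -19 -18 -16 -15 -14 -13 -12 -11 -10  -9  -8  -7  -6  -5  -4  -3  -2  -1   0   0   1   2   3   4   5   6   7   8   9  10  11  12  13  14]
[103 102 104 104 104 103 103 104 106 113 129 150 171 188 200 205 196 173 147 127 115 113 113 112 111 110 111 112 112 112 111 112 112 113 112]
ptrF
[ 95  96  97  98  99 100 101 102 103 104 105 106 107 108 109 110 111 112 113 114 115 116 117 118 119 120 121 122 123 124 125 126 127 128 129]
[120 120 119 118 118 118 118 118 119 121 124 130 135 134 130 126 121 117 116 116 116 116 116 116 116 116 117 118 117 117 116 114 114 114 115]
ptr0

[... 372 characters left out ...]
5 116 117 118 119 120 121 122 123 124 125 126 127 128 129]
[117 115 114 114 115 115 115 115 116 121 127 131 133 135 137 135 128 121 116 115 114 114 115 117 118 117 116 116 117 117 117 116 116 116 115]
clip0
[100 101 102 103 104 105 106 107 108 109 110 111 112 113 114 115 116 117 118 119 120 121 122 123 124 125 126 127 128 129]
[149 167 203 231 241 236 231 237 239 216 176 137 113 111 121 138 165 201 227 235 235 233 231 232 232 233 233 232 232 234]
clipF
[100 101 102 103 104 105 106 107 108 109 110 111 112 113 114 115 116 117 118 119 120 121 122 123 124 125 126 127 128 129]
[121 131 145 156 158 156 153 156 158 146 126 107  97  97 105 121 141 155 158 156 156 156 156 155 155 155 156 156 156 157]
```

```bash
python3 - <<'E'
from h import *
d=np.array([-.083,.9965,0]);x=np.array([.9965,.083,0]);L=np.array([.594,.0215,.06])
S=np.load("scene.npz")
def patch(f,b,o=L,hw=.036):
    a=np.arange(-hw,hw,.0005);G=o+(b+a)[None,:,None]*d+a[:,None,None]*x
    uv=proj(S,G.reshape(-1,3)).reshape(*G.shape[:2],2).astype(np.float32)
    return cv2.cvtColor(cv2.remap(cv2.imread(f),uv[...,0],uv[...,1],cv2.INTER_CUBIC),cv2.COLOR_BGR2GRAY)
b=.114
p0,p1=patch("pics/scene0.png",0),patch("pics/f_scene.png",b)
m=np.zeros_like(p0);c=m.shape[0]//2;cv2.circle(m,(c,c),62,255,-1);cv2.circle(m,(c,c),38,0,-1)
for n,q0,q1 in (("int",p0,p1),("grad",*[cv2.convertScaleAbs(cv2.Laplacian(cv2.GaussianBlur(p,(0,0),2.5),cv2.CV_32F),alpha=10) for p in (p0,p1)])):
    W=np.eye(2,3,dtype=np.float32)
    try:
        cc,W=cv2.findTransformECC(q0,q1,W,cv2.MOTION_TRANSLATION,(3,300,1e-6),m,5)
        print(n,cc,"boom",b+W[0,2]*.0005,"dx mm",W[1,2]*.5)
    except cv2.error as e: print(n,"fail")
# template match of central region
t=p0[c-60:c+60,c-60:c+60];R=cv2.matchTemplate(p1,t,cv2.TM_CCOEFF_NORMED,mask=m[c-60:c+60,c-60:c+60])
i=np.unravel_index(np.nanargmax(R),R.shape);print("tm",R.max(),b+(i[1]-(c-60))*.0005,(i[0]-(c-60))*.5)
for f,bb in (("pics/scene0.png",0),("pics/f_scene.png",b)):
    p=patch(f,bb);k,l=p[c-4:c+5].mean(0),p[:,c-4:c+5].mean(1);print(k[::4].astype(int));print(l[::4].astype(int))
E
```

```text
int 0.8632911500472169 boom 0.113307215 dx mm -0.53903395
grad 0.36430882883421184 boom 0.112817384 dx mm -0.44662854
tm 0.8748844 0.113 -0.5
[185 184 185 174 137 130 133 149 172 191 204 206 204 203 202 201 201 202
 202 203 202 201 201 203 203 203 203 198 159 134 131 120 124 153 163 163]
[218 202 160 120 122 120 129 130 163 205 204 203 202 202 201 202 201 201
 203 202 203 203 201 202 203 203 201 204 176 124 128 130 151 165 164 162]
[192 193 194 181 127 126 126 156 185 196 187 186 186 186 187 188 188 186
 184 183 182 185 201 203 203 203 204 189 126 123 113 105 147 155 155 157]
[112 112 115 113 100 104 121 125 174 184 185 184 184 185 184 187 186 185
 185 182 190 203 204 207 206 205 202 201 169 118 122 122 147 155 153 154]
```

```bash
python3 - <<'E'
from h import *
np.set_printoptions(linewidth=250)
d=np.array([-.083,.9965,0]);x=np.array([.9965,.083,0]);zero=np.array([.5731,-.121,.046]);r=np.load("w1.npz")
ys=np.arange(.09,.16,.0005)
for a in (.004,.001,-.002,-.005):
    G=zero+ys[None,:,None]*d+np.arange(a-.001,a+.001,.0005)[:,None,None]*x
    uv=proj(r,G.reshape(-1,3)).reshape(*G.shape[:2],2).astype(np.float32)
    p=cv2.cvtColor(cv2.remap(cv2.imread("pics/w1.png"),uv[...,0],uv[...,1],cv2.INTER_CUBIC),cv2.COLOR_BGR2GRAY).mean(0)
    p=p/ np.median(p); print(a,[ (float(round(1000*y,1)),round(float(v),2)) for y,v in zip(ys,p) if v<.8])
E
```

```text
0.004 [(90.0, 0.03), (90.5, 0.45), (99.5, 0.22), (100.0, 0.01), (100.5, 0.45), (109.5, 0.49), (110.0, 0.27), (110.5, 0.37), (119.5, 0.63), (120.0, 0.23), (120.5, 0.39), (129.5, 0.63), (130.0, 0.13), (130.5, 0.38), (139.5, 0.5), (140.0, 0.2), (140.5, 0.36), (141.0, 0.67), (149.5, 0.52), (150.0, 0.33), (150.5, 0.43), (151.0, 0.78), (155.0, 0.61), (155.5, 0.46), (156.0, 0.42), (156.5, 0.44), (157.0, 0.48), (157.5, 0.49), (158.0, 0.5), (158.5, 0.5), (159.0, 0.51), (159.5, 0.52)]
0.001 [(90.0, 0.09), (90.5, 0.51), (99.5, 0.19), (100.0, 0.02), (100.5, 0.47), (109.0, 0.74), (109.5, 0.25), (110.0, 0.16), (110.5, 0.43), (119.0, 0.73), (119.5, 0.4), (120.0, 0.16), (120.5, 0.41), (129.5, 0.56), (130.0, 0.15), (130.5, 0.37), (139.5, 0.52), (140.0, 0.19), (140.5, 0.4), (141.0, 0.78), (149.5, 0.5), (150.0, 0.29), (150.5, 0.43), (151.0, 0.76), (155.0, 0.56), (155.5, 0.42), (156.0, 0.45), (156.5, 0.46), (157.0, 0.48), (157.5, 0.48), (158.0, 0.49), (158.5, 0.5), (159.0, 0.5), (159.5, 0.51)]
-0.002 [(99.5, 0.17), (100.0, 0.03), (100.5, 0.47), (114.0, 0.77), (114.5, 0.63), (115.0, 0.56), (115.5, 0.56), (116.0, 0.72), (149.5, 0.45), (150.0, 0.15), (150.5, 0.36), (151.0, 0.72), (155.5, 0.7), (156.0, 0.45), (156.5, 0.36), (157.0, 0.43), (157.5, 0.45), (158.0, 0.46), (158.5, 0.47), (159.0, 0.48), (159.5, 0.49)]
-0.005 [(99.5, 0.16), (100.0, 0.07), (100.5, 0.52), (114.0, 0.6), (114.5, 0.36), (115.0, 0.25), (115.5, 0.25), (116.0, 0.53), (149.5, 0.55), (150.0, 0.22), (150.5, 0.43), (151.0, 0.78), (155.0, 0.49), (155.5, 0.24), (156.0, 0.38), (156.5, 0.47), (157.0, 0.46), (157.5, 0.47), (158.0, 0.48), (158.5, 0.49), (159.0, 0.5), (159.5, 0.51)]
```

The clip reads 115.1 mm against the ticks and the arm stands at about 113.3 mm, so I'll draw it 1.5 mm more.

move_arm --deltas '[-0.0001, 0.0015, 0, 0, 0, 0, 1, 0, 0, 0, 0, 0, 0, 1, 0, 0, 0, 0, 0, 0, 1, 0, 0, 0, 0, 0, 0, 1]'

```text
clock: 17.13
ee_pos: [0.5976, -0.0036, 0.0906]
eef_rot: [3.14, 0.002, 0.085]
ft_force: [-3.7, -6.7, 4.0]
grip_width: 0.0192
finger_force: 40.0
```

```bash
python3 - <<'E'
from bench import manip, optics
from h import *
d=np.array([-.083,.9965,0]);x=np.array([.9965,.083,0]);L=np.array([.594,.0215,.06])
S=np.load("scene.npz");r=optics.read_camera("scene");cv2.imwrite("pics/g_scene.png",r["frame"])
def patch(f,b,hw=.036):
    a=np.arange(-hw,hw,.0005);G=L+(b+a)[None,:,None]*d+a[:,None,None]*x
    uv=proj(S,G.reshape(-1,3)).reshape(*G.shape[:2],2).astype(np.float32)
    return cv2.cvtColor(cv2.remap(cv2.imread(f),uv[...,0],uv[...,1],cv2.INTER_CUBIC),cv2.COLOR_BGR2GRAY)
p0=patch("pics/scene0.png",0);m=np.zeros_like(p0);c=m.shape[0]//2;cv2.circle(m,(c,c),62,255,-1);cv2.circle(m,(c,c),38,0,-1)
cc,W=cv2.findTransformECC(p0,patch("pics/g_scene.png",.114),np.eye(2,3,dtype=np.float32),cv2.MOTION_TRANSLATION,(3,300,1e-6),m,5)
print(cc,.114+W[0,2]*.0005)
# beaker: top-face blob of white near tray
s=manip.get_state();print(s["ee_pos"],s["ft_force"],s["grip_width"],s["finger_force"],np.abs(s["qvel"]).max())
f=r["frame"];g=cv2.cvtColor(f,cv2.COLOR_BGR2GRAY)
u=proj(S,[[.444,-.193,.09],[.444,-.193,.002],[.444,-.13,.003]]);print(u,[g[int(v[1])-2:int(v[1])+3,int(v[0])-2:int(v[0])+3].mean() for v in u])
E
```

```text
0.857741807470831 0.11371944
[ 0.59765992 -0.00354801  0.09056765] [-3.93715968 -6.49075607  4.46523005] 0.01886144798366022 40.001195669174194 0.0015023084417109165
[[373.90181603 218.62514894]
 [370.50970008 251.51360135]
 [360.57401029 270.42083866]] [np.float64(244.4), np.float64(159.52), np.float64(198.8)]
```

move_arm --deltas '[-0.0001, 0.0012, 0, 0, 0, 0, 1, 0, 0, 0, 0, 0, 0, 1, 0, 0, 0, 0, 0, 0, 1, 0, 0, 0, 0, 0, 0, 1, 0, 0, 0, 0, 0, 0, 1]'

```text
clock: 17.6
ee_pos: [0.5976, -0.0027, 0.0906]
eef_rot: [3.14, 0.002, 0.084]
ft_force: [-4.1, -7.8, 3.6]
grip_width: 0.0188
finger_force: 40.0
```

```bash
python3 - <<'E'
from bench import manip, optics
from h import *
d=np.array([-.083,.9965,0]);x=np.array([.9965,.083,0]);L=np.array([.594,.0215,.06])
S=np.load("scene.npz");r=optics.read_camera("scene");cv2.imwrite("pics/k_scene.png",r["frame"])
def patch(f,b,o=L,hw=.036):
    a=np.arange(-hw,hw,.0005);G=o+(b+a)[None,:,None]*d+a[:,None,None]*x
    uv=proj(S,G.reshape(-1,3)).reshape(*G.shape[:2],2).astype(np.float32)
    return cv2.cvtColor(cv2.remap(cv2.imread(f),uv[...,0],uv[...,1],cv2.INTER_CUBIC),cv2.COLOR_BGR2GRAY)
p0=patch("pics/scene0.png",0);m=np.zeros_like(p0);c=m.shape[0]//2;cv2.circle(m,(c,c),62,255,-1);cv2.circle(m,(c,c),38,0,-1)
cc,W=cv2.findTransformECC(p0,patch("pics/k_scene.png",.114),np.eye(2,3,dtype=np.float32),cv2.MOTION_TRANSLATION,(3,300,1e-6),m,5)
print(cc,.114+W[0,2]*.0005)
s=manip.get_state();print(s["ee_pos"],s["ft_force"],s["finger_force"])
b=patch("pics/k_scene.png",0,np.array([.444,-.193,.09]),.045)   # beaker top face in its plane, 56 mm disc expected
n,l,st,ct=cv2.connectedComponentsWithStats((b>225).astype(np.uint8));i=1+st[1:,4].argmax();print("beaker top mm",st[i,2:4]*.5,(ct[i]-90)*.5)
E
```

```text
0.8763971224792192 0.11465474
[ 0.59757035 -0.00268778  0.0905788 ] [-3.44076829 -7.10934706  4.78561007] 40.00203788280487
beaker top mm [56.5 55. ] [-0.75475165 -0.82164234]
```

```bash
python3 -c "
from bench import workorder
print(workorder.hand_in())"
```

```text
the job is handed in; nothing more can be done
None
```

The job is handed in: the beaker stands mouth down in the tray, the ring looked undisturbed, the lock is released, and the arm is held steady at about 115 mm, where I read the clip (115 mm); the grip measured about 19 mm, so the fingers are probably closed on the post's 20 mm cap rather than on the post itself.

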